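# Pump up the hydraulic glue press

### The arm

A 6-joint arm with a two-finger parallel gripper is mounted at the origin on the work surface; the furniture and walls round the work are solid. World frame = base frame: x ahead of the robot, y to its left, z up, the work surface at z = 0. Lengths are in m, angles in degrees, forces in N, time in s.
With the tool pointing down it reaches from about 0.25 to 0.725 m from the base axis. Payload 9.7 kg.
Tool frame: the origin (TCP) lies between the finger pads; the fingertips stand 22 mm ahead of it and the grasp point (between the pads) lies 3 mm ahead of it; z points along the fingers, y is the line along which they close (so a half turn about z gives the same grasp; the last joint's range is limited). The gripper opens to 85 mm and grips with 20 to 120 N. Pads are 22 mm wide; open, the fingers measure 114 mm over their backs; the gripper's body (76 mm by 85 mm) begins 54 mm behind the grasp point. The pads swing forward as they close: fully open they stand 13 mm farther back than shut.
Start: joints at [67.151, 4.979, 10.078, 95.1, 0, 90], TCP at [0.214, 0.507, 0.253] pointing down, gripper open.
Joint ranges: [-179.16, 179.16], [-48.56, 103.87], [-65.8, 70.77], [-126.05, 130.52], [-82.76, 87.17], [-180, 180]. Speed limits (degrees/s): [127.2, 127.2, 147.25, 180, 180, 180].

### API

Orientations are given as [roll, pitch, yaw] about the fixed x, y, z axes, in that order (R = Rz(yaw) Ry(pitch) Rx(roll)).
In Python, from workcell import bot, viewer, finder gives the robot as it stands.
- The arm moves only by the tool move_arm, never from a script. Its arguments are lists of equal length, an entry for each row: "offset": the shift along the tool's x, y, z in cm, a list of three; "twist": the turn, a rotation vector about the tool's x, y, z in rad, a list of three; "grip": the opening, from 0 (shut) to 1 (fully open). In form: {"offset": [[x, y, z], ...], "twist": [[ax, ay, az], ...], "grip": [grip, ...]}. A call has 1 to 5 rows; each row shifts and turns the commanded pose from where the row before left it, along the tool's axes as they then stand; what a row does not reach is not made up. A row lasts 1/10 s, in which the tool goes at most 50 mm and 8.59 degrees, less where a joint would pass 70% of its speed; a pose out of reach is approached as far as the arm can. A call is refused whole if a number of a shift passes 5 or a number of a turn 0.15, either way. A call with a gripper value outside its range is refused whole. The fingers move at their own pace and stop on an object; "force" is the grip in N (left out, the last holds). Time passes only in rows, so rows that do not move let the fingers close. It gives the time, the measured TCP pose, the force, the opening and the grip force at its end, in the units of the state.
- bot.get_obs(): the state, without advancing time (a new reading comes with each control period).
- viewer.camera(name): name is "scene" or "top"; returns a dict with "color" (420x560x3 uint8, red, green, blue), "depth" (420x560 float32, m along the optical axis (not along the pixel's ray), 0 where there is no reading), "vfov" (degrees; the focal length in pixels is half the picture's height over the tangent of half this angle, whatever the lens; pixels are square), "cx", "cy" (the principal point, pixels), "k1" (the pictures are not rectified: a ray, as slopes to the right and down, at radius r is drawn at 1 + k1 r^2 times it, then the intrinsics apply), "position" and "attitude" of the camera in the world. Camera axes: x right, y down, z forward; pixel columns grow to the right and rows downward; lengths in m; the calibration is good to about 2 mm. A picture is of the moment at which its call begins.
- bot.job_done(): hands the job in; it is judged then, once.
Trained networks look in a picture, given as the dict that the camera call returned (one of the last four; its "shot" number tells which), for a name from the list of things; names that differ only in an ending like _2 or _b are one class to them, and where a whole thing is asked for, a point or a joint stands for the part that bears it (a point fixed in the world has none). Each returns a list of dicts, best first, with "p" (0 to 1); they miss things now and then, are a little off and sometimes report something else, mostly with a low value. They report only what shows in the picture. A call takes as long as a camera call.
- finder.boxes_of(picture, thing): "position" ([column, row] in pixels, amid what is visible of it).
- finder.pinpoint(picture, thing): "position" ([column, row] in pixels: a listed point, or the origin of a listed thing).
The state is a dict: "time": time; "q": joint angles; "qd": joint speeds; "joint_efforts": joint torques, N m; "ee_pos": TCP position; "tcp_rot": TCP orientation; "wrist_force": force on the tool from outside, world axes, zero at the start; "torque": the same for the moment, N m; "opening": finger opening in m; "grasp_force": force on a finger pad.
Only numpy, scipy, OpenCV 4.12 (cv2) and the standard library are available. Lean on these libraries where they do the work, as an engineer would, in place of code of your own. Each camera call takes 0.05 s, during which the arm holds its last target. There are 200 camera calls.

### The job

A batten has just been glued onto a board and both lie under the ram of the little blue hydraulic press. Close the release valve by pushing its red lever all the way round to its closed stop, then pump the black plunger with full strokes, letting it come right up each time, until the green pressure pin has popped fully out, and leave the press standing like that with the plunger up. Only push and press: do not lift or shift the board, the batten or the other things lying about.

Things in the scene. Friction and masses are not known exactly. Their poses are not given: they have to be found in the camera images.
- press: Blue hydraulic glue press fixed to the bench: base plate 130 x 250 x 15 mm; origin at the centre of its underside, z up, front towards its -x. Pump block on its +y half (x -36 to 44, y -2 to 116, top z 85 mm). On the -y half an arm and ram cylinder (top z 157 mm) overhang the work, which lies along x at y -75 on a sprung steel platen, top z 34 mm, that gives up to 9 mm.
- plunger (a joint): Pump plunger, m: 0 up, 0.034 down; a spring brings it up (5 N at the top, 10 N at the bottom, up to 16 N against pressure). Valve closed: two or three full strokes bring the ram down, one to three more pop the pin out; short strokes pump less, the last must go nearly to the bottom; more strokes do no harm. Valve open: the ram only dips and comes back.
- plunger_top (a point): Centre of the top of the plunger's round black knob (40 mm across, nearly flat), on the pump block at x 0, y 85 of the press, z 146 mm when up. Pressed straight down.
- valve_lever (a joint): Release valve lever, rad, about its upright spindle: 0 open (lever points straight out of the front, to the press's -x), 1.5 closed at its stop (lies across the front, pointing to the press's +y). Starts between 0 and 0.45. Seen from above it closes clockwise. It stays where it is left; about 2 N at the grip turn it. Opening it again lets the pressure out.
- valve_grip (a point): Middle of the lever's red grip, 55 mm from the spindle axis, 88 mm above the bench; the grip is 48 mm long (26 to 74 mm from the axis), 14 mm wide, 17 mm high (z 80 to 96 mm). Round it there is free space down to the base plate, but for the brass valve body at the spindle.
- valve_hinge (a point): Point on the upright spindle axis of the release valve at the height of the lever (fixed on the press at x -60, y 52, z 88 mm).
- pin (a joint): Green pressure indicator pin, m: 0 drawn in, 28 mm below the face of its black bezel; 0.028 flush with it; about 0.044 fully out (16 mm showing), and it goes no further; from 0.041 on it counts as fully out. It comes flush when the ram is down on the work and pops out over the last one to three strokes. Only the pressure moves it.
- pin_top (a point): Top of the green indicator pin (13 mm across), on the pump block at x 0, y 27 of the press; the bezel's face is at z 90 mm, so z is 62 mm when drawn in (out of sight) and 106 mm when fully out.
- ram: The ram: steel foot 32 mm across on a steel rod under the press's arm, at x 0, y -75 of the press; origin at the centre of the foot's underside, z 79 mm at the start, 11 mm above the batten. Pumping brings it down on the batten and presses it with about 17 N at full pressure, the platen giving 8 mm.
- board: Pine board 62 x 150 x 19 mm lying on the platen under the ram, its own y (the long side) along the press's x. Origin at the centre of its underside. Loose; to be left where it is.
- batten: Pine batten 35 x 120 x 15 mm lying lengthwise on top of the board. Origin at the centre of its underside. Loose; to be left where it is.
- glue_bottle: White glue bottle with a black nozzle, 53 x 72 x 209 mm, standing; origin at the centre of its underside. Bystander.
- sanding_block: Cork sanding block 61 x 105 x 31 mm lying on the bench; origin at the centre of its underside. Bystander.
- try_square: Try square with a wooden stock and a steel blade, 110 x 162 x 14 mm, lying flat; origin at the centre of its underside. Bystander.
- offcut: Pine offcut 50 x 60 x 22 mm lying on the bench; origin at the centre of its underside. Bystander.

How it is judged (in metres and radians):
On the way, in this order (a step that is already met when the one before it is completed fails the run):
1. the release lever is closed while the pin is still drawn in and the ram still up (value of joint valve_lever above 1.3 rad and value of joint pin below 0.003 m and contact force between ram and batten below 0.5 N), for 0.1 s.
2. pumping has brought the ram down on the batten (contact force between ram and batten above 1.5 N), for 0.1 s.
At the end, for the whole second after the job is handed in: The pin stands at least 12.5 mm out of its bezel (joint 0.0405 or more), the plunger is up (within 3 mm), the lever is closed (1.3 rad or more of 1.5), the ram presses on the batten with more than 11 N, batten and board lie within 15 mm and the other things within 30 mm of where they started (value of joint pin above 0.0405 m and value of joint plunger below 0.003 m and value of joint valve_lever above 1.3 rad and contact force between ram and batten above 11 N and distance of each of batten, board from where it was at the start of the episode below 0.015 m and distance of each of glue_bottle, sanding_block, try_square, offcut from where it was at the start of the episode below 0.03 m); the robot touches nothing.
It fails at once if the glue-up is lifted, carried or shifted by 15 mm or more (distance of any of batten, board from where it was at the start of the episode above 0.015 m).
It fails at once if a bystander is lifted, carried or knocked away by 30 mm or more, or tipped over (distance of any of glue_bottle, sanding_block, try_square, offcut from where it was at the start of the episode above 0.03 m or angle between glue_bottle's own z axis and vertical above 0.5 rad).
It also fails if it takes over 51 s, if anything falls off the work surface, if the arm or the gripper's body presses on something with over 40 N, if the wrist force passes 120 N, or if a joint passes its speed limit or range.

## Working session

There is one attempt and no reset: what is moved stays moved. The work goes in short steps, Python scripts to look and compute and a tool call to move; the robot and the scene stay as the last step left them, time stands still between calls to the robot, and variables do not carry over. Pictures are saved under pics/ and viewed, at most 10 in all, crops included, and the job is handed in when it is done.

Besides the shell and the picture viewer there is one more tool, called after ">>>" by a JSON object that holds its "name" and its "arguments". move_arm: Moves the arm, as the interface text tells. Its arguments: {"type":"object","properties":{"offset":{"type":"array","items":{"type":"array","items":{"type":"number"}}},"twist":{"type":"array","items":{"type":"array","items":{"type":"number"}}},"grip":{"type":"array","items":{"type":"number"}},"force":{"type":"number"}},"required":["offset","twist","grip"]}

```bash
mkdir -p pics; ls
cat > h.py <<'E'
import numpy as np, cv2
from workcell import bot, viewer, finder
from scipy.spatial.transform import Rotation as R
def ray(c,px):
    h,w=c['depth'].shape; f=h/2/np.tan(np.radians(c['vfov'])/2)
    d=np.array([(px[0]-c['cx'])/f,(px[1]-c['cy'])/f]); u=d.copy()
    for _ in range(20): u=d/(1+c['k1']*(u@u))
    return np.array([u[0],u[1],1.])
def rot(c):
    a=np.array(c['attitude'],float)
    return a if a.shape==(3,3) else (R.from_quat(a).as_matrix() if a.size==4 else R.from_euler('xyz',a,degrees=True).as_matrix())
def atz(c,px,z):
    d=rot(c)@ray(c,px); p=np.array(c['position']); return p+d*(z-p[2])/d[2]
def dep(c,px):
    z=c['depth'][int(round(px[1])),int(round(px[0]))]; return np.array(c['position'])+rot(c)@ray(c,px)*z
E
python3 - <<'E'
from h import *
o=bot.get_obs(); print(o['time'],o['ee_pos'],o['tcp_rot'])
H={'plunger_top':.146,'valve_grip':.088,'valve_hinge':.088,'press':0,'ram':.079,'glue_bottle':0,'sanding_block':0,'try_square':0,'offcut':0,'board':.034,'batten':.053}
for n in('scene','top'):
    c=viewer.camera(n); cv2.imwrite(f'pics/{n}0.png',c['color'][:,:,::-1]); print(n,c['position'],c['attitude'],c['vfov'],c['k1'])
    for k,z in H.items():
        for r in finder.pinpoint(c,k)[:2]:
            print(k,np.round(r['p'],2),np.round(r['position']),np.round(atz(c,r['position'],z),3),np.round(dep(c,r['position']),3))
E
```

```text
pics
0.0 [0.21348933 0.50664541 0.25254786] [-1.79918844e+02 -3.52541348e-04  1.57150260e+02]
scene [ 1.17767575 -0.24819804  1.28578876] [-147.50942718    0.22497298   64.78799543] 43.157434348643164 -0.1737300345572719
plunger_top 0.77 [254. 233.] [ 0.577 -0.02   0.146] [ 0.579 -0.02   0.149]
valve_grip 0.61 [231. 209.] [ 0.454 -0.033  0.088] [ 0.46  -0.034  0.097]
valve_hinge 0.72 [235. 228.] [ 0.513 -0.047  0.088] [ 0.518 -0.048  0.096]
press 0.67 [224. 266.] [ 0.56  -0.105  0.   ] [ 0.605 -0.116  0.094]
glue_bottle 0.81 [376. 233.] [0.647 0.317 0.   ] [0.67  0.292 0.057]
sanding_block 0.76 [174. 224.] [ 0.381 -0.182  0.   ] [ 0.839 -0.22   0.739]
sanding_block 0.34 [342. 175.] [0.433 0.329 0.   ] [ 0.432  0.329 -0.001]
try_square 0.82 [341. 174.] [0.43  0.327 0.   ] [0.431 0.327 0.001]
offcut 0.8 [246. 192.] [0.367 0.044 0.   ] [0.379 0.04  0.018]
board 0.45 [200. 273.] [ 0.57  -0.172  0.034] [ 0.913 -0.215  0.741]
batten 0.63 [199. 269.] [ 0.567 -0.173  0.053] [ 0.602 -0.177  0.124]
top [0.31566722 0.07350818 1.24160489] [-1.69402827e+02 -9.74182097e-02 -8.99016648e+01] 51.727842587880104 -0.021749395765724065
plunger_top 0.46 [314. 193.] [ 0.566 -0.02   0.146] [ 0.565 -0.02   0.15 ]
valve_grip 0.56 [314. 233.] [ 0.469 -0.024  0.088] [ 0.48  -0.031  0.002]
valve_hinge 0.95 [325. 221.] [ 0.503 -0.054  0.088] [ 0.506 -0.056  0.068]
valve_hinge 0.56 [290. 272.] [0.365 0.041 0.088] [0.367 0.039 0.024]
glue_bottle 0.88 [200. 178.] [0.644 0.305 0.   ] [0.632 0.297 0.044]
glue_bottle 0.44 [184. 249.] [0.433 0.343 0.   ] [0.433 0.343 0.001]
sanding_block 0.56 [365. 267.] [ 0.382 -0.176  0.   ] [ 0.38  -0.169  0.034]
try_square 0.75 [187. 249.] [0.433 0.334 0.   ] [ 0.433  0.335 -0.002]
board 0.73 [199. 180.] [0.63  0.301 0.034] [0.63  0.302 0.033]
board 0.55 [367. 195.] [ 0.584 -0.181  0.034] [ 0.561 -0.158  0.14 ]
batten 0.53 [367. 199.] [ 0.57  -0.177  0.053] [ 0.554 -0.161  0.128]
```

View pics/scene0.png

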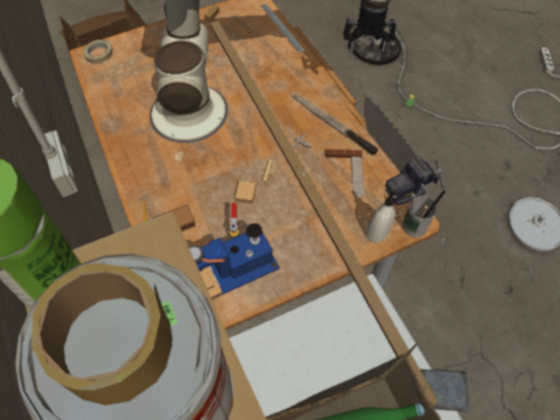

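View pics/top0.png

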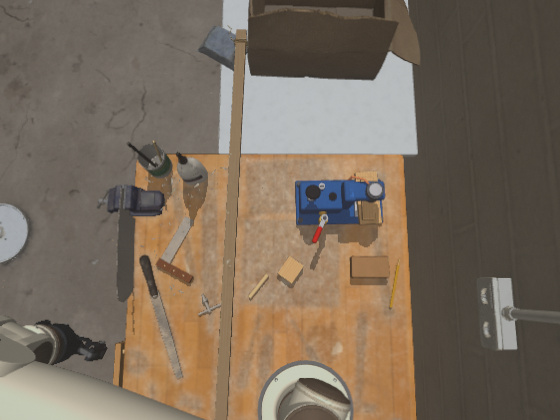

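The top view shows the press with its knob near (313,192), hinge near (324,219) and the red grip near (318,233), pointing forward-left. A long beam crosses the bench near column 230. The scene view agrees. Next I need a refined measurement and the beam height.

Run:
```python
from h import *
for n in('scene','top'):
    c=viewer.camera(n); im=c['color'].astype(int); hsv=cv2.cvtColor(c['color'],cv2.COLOR_RGB2HSV)
    box=(220,200,250,245) if n=='scene' else (305,210,335,248)
    m=np.zeros(im.shape[:2],bool); m[box[1]:box[3],box[0]:box[2]]=1
    red=m&((hsv[...,0]<6)|(hsv[...,0]>174))&(hsv[...,1]>170)&(hsv[...,2]>90)
    P=np.array([atz(c,(x,y),.094) for y,x in np.argwhere(red)]); mu=P.mean(0); u,s,v=np.linalg.svd((P-mu)[:,:2]); e=(P-mu)[:,:2]@v[0]
    print(n,'red',len(P),mu.round(4),'dir',np.degrees(np.arctan2(v[0][1],v[0][0])),np.ptp(e))
    box=(242,220,268,246) if n=='scene' else (300,178,326,206)
    D=[]
    for y in range(box[1],box[3]):
        for x in range(box[0],box[2]):
            p=dep(c,(x,y))
            if .138<p[2]<.156: D.append(p)
    D=np.array(D); print('knob',len(D),D.mean(0).round(4),np.ptp(D,0).round(3), ((D.min(0)+D.max(0))/2).round(4))
    for px in ([(300,195),(270,140),(350,265)] if n=='scene' else [(236,120),(231,220),(226,330)]): print('beam',dep(c,px).round(3))
    # blue top of block
    B=[]
    for y in range(150,300):
        for x in range(190,390):
            if 100<hsv[y,x,0]<125 and hsv[y,x,1]>130:
                p=dep(c,(x,y))
                if .078<p[2]<.092: B.append(p[:2])
    r=cv2.minAreaRect(np.array(B,np.float32)); print('block',len(B),r)
```

```text
scene red 55 [ 0.4638 -0.0286  0.094 ] dir -23.47496968940588 0.040665538595105806
knob 186 [ 0.5718 -0.017   0.147 ] [0.04  0.039 0.015] [ 0.5701 -0.0167  0.1464]
beam [0.444 0.182 0.001]
beam [0.222 0.19  0.002]
beam [0.711 0.194 0.023]
block 868 ((0.5771355628967285, -0.057733215391635895), (0.07955523580312729, 0.13914240896701813), 0.07724744081497192)
top red 79 [ 0.464 -0.03   0.094] dir 155.74422783363926 0.04467908646425693
knob 178 [ 0.57   -0.0168  0.1466] [0.038 0.037 0.014] [ 0.5714 -0.0177  0.1459]
beam [0.816 0.199 0.023]
beam [0.515 0.207 0.022]
beam [0.21  0.215 0.02 ]
block 750 ((0.5759894847869873, -0.04391217604279518), (0.07702824473381042, 0.11347320675849915), 0.06271275877952576)
```

The beam is low (z 0.02). The knob is at (0.571,-0.017), which puts the press yaw at about 0, the hinge at (0.511,-0.050) and the lever at about 0.42 rad; all of this is consistent. I'll turn the tool to yaw 90 with the fingers shut.

>>> {"name": "move_arm", "arguments": {"offset": [[0,0,0],[0,0,0],[0,0,0],[0,0,0],[0,0,0]], "twist": [[0,0,0.147],[0,0,0.147],[0,0,0.147],[0,0,0.147],[0,0,0.147]], "grip": [0,0,0,0,0]}}

```text
time: 1.8
ee_pos: [0.2136, 0.5068, 0.2533]
tcp_rot: [180.0, -0.0, 114.7]
wrist_force: [-0.4, 0.3, -0.2]
opening: 0.0122
grasp_force: 0.0
```

>>> {"name": "move_arm", "arguments": {"offset": [[0,0,0],[0,0,0],[0,0,0]], "twist": [[0,0,0.147],[0,0,0.147],[0,0,0.143]], "grip": [0,0,0]}}

```text
time: 2.1
ee_pos: [0.2136, 0.5068, 0.2533]
tcp_rot: [180.0, 0.0, 89.7]
wrist_force: [0.8, 0.1, -0.5]
opening: 0.0
grasp_force: 0.0
```

>>> {"name": "move_arm", "arguments": {"offset": [[-4,1.6,0],[-4,1.6,0],[-4,1.6,0],[-4,1.6,0],[-4,1.6,0]], "twist": [[0,0,0],[0,0,0],[0,0,0],[0,0,0],[0,0,0]], "grip": [0,0,0,0,0]}}

```text
time: 2.6
ee_pos: [0.2938, 0.3053, 0.2534]
tcp_rot: [180.0, -0.0, 90.0]
wrist_force: [1.5, -0.9, 0.4]
opening: 0.0003
grasp_force: 0.0
```

>>> {"name": "move_arm", "arguments": {"offset": [[-4,1.6,0],[-4,1.6,0],[-4,1.6,0],[-4,1.6,0],[-4,1.6,0]], "twist": [[0,0,0],[0,0,0],[0,0,0],[0,0,0],[0,0,0]], "grip": [0,0,0,0,0]}}

```text
time: 3.1
ee_pos: [0.3738, 0.1051, 0.2536]
tcp_rot: [179.9, -0.0, 90.0]
wrist_force: [1.9, 0.9, 0.3]
opening: 0.0002
grasp_force: 0.0
```

>>> {"name": "move_arm", "arguments": {"offset": [[-4.3,1.8,0],[-4.3,1.8,0],[-4.3,1.8,0],[-4.1,1.9,0],[0,0,0]], "twist": [[0,0,0],[0,0,0],[0,0,0],[0,0,0],[0,0,0]], "grip": [0,0,0,0,0]}}

```text
time: 3.6
ee_pos: [0.4477, -0.0671, 0.2525]
tcp_rot: [-180.0, 0.0, 89.7]
wrist_force: [-0.6, 1.2, -0.0]
opening: -0.0001
grasp_force: 0.0
```

>>> {"name": "move_arm", "arguments": {"offset": [[0,0,4.5],[0,0,4.5],[0,0,4],[0,0,2.4],[0,0,0]], "twist": [[0,0,0],[0,0,0],[0,0,0],[0,0,0],[0,0,0]], "grip": [0,0,0,0,0]}}

```text
time: 4.1
ee_pos: [0.4445, -0.0625, 0.0962]
tcp_rot: [-179.7, -0.0, 90.0]
wrist_force: [-1.1, 0.2, 1.2]
opening: -0.0002
grasp_force: 0.0
```

Run:
```python
from h import *
o=bot.get_obs(); print(o['ee_pos'],o['wrist_force'])
a=viewer.camera('scene')['color'][150:310,170:300]; b=viewer.camera('top')['color'][150:290,260:400]
f=lambda i:cv2.resize(i,(400,400),interpolation=cv2.INTER_CUBIC)
cv2.imwrite('pics/a1.png',np.hstack([f(a),f(b)])[:,:,::-1])
```

```text
[ 0.44447573 -0.06245034  0.09615378] [-1.05899405  0.17427374  1.21903172]
```

View pics/a1.png

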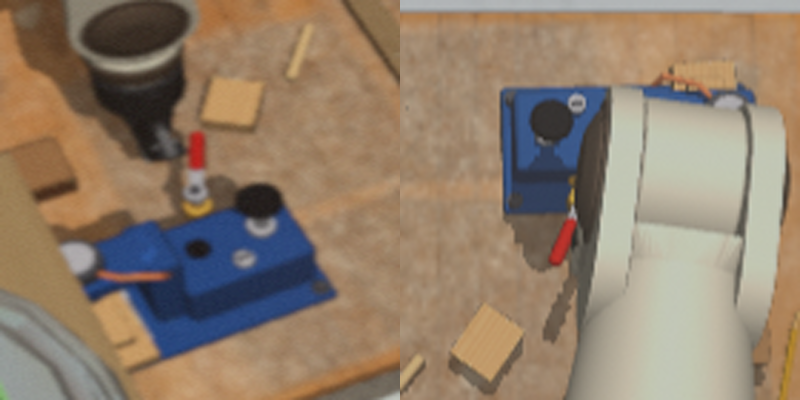

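The fingers stand just on the -y side of the grip (scene crop: grip at (197,150), fingers at (160,145)). Now I'll push it round the arc.

>>> {"name": "move_arm", "arguments": {"offset": [[0.8,0.4,0],[0.7,0.3,0],[0.8,0.15,0],[0.8,0.15,0],[0.8,0.4,0]], "twist": [[0,0,0],[0,0,0],[0,0,0],[0,0,0],[0,0,0]], "grip": [0,0,0,0,0]}}

```text
time: 4.7
ee_pos: [0.4606, -0.0236, 0.0996]
tcp_rot: [180.0, 0.0, 90.0]
wrist_force: [-0.0, -3.8, 0.7]
opening: 0.0001
grasp_force: 1.9
```

>>> {"name": "move_arm", "arguments": {"offset": [[0.8,0.4,0],[0.6,0.5,0],[0.5,0.5,0],[0.4,0.6,0],[0.4,0.6,0]], "twist": [[0,0,0],[0,0,0],[0,0,0],[0,0,0],[0,0,0]], "grip": [0,0,0,0,0]}}

```text
time: 5.2
ee_pos: [0.4861, 0.0028, 0.0989]
tcp_rot: [-179.9, 0.1, 90.0]
wrist_force: [-21.6, -16.6, 3.5]
opening: -0.0003
grasp_force: 12.3
```

Run:
```python
from h import *
o=bot.get_obs(); print(o['ee_pos'],o['wrist_force'])
a=viewer.camera('scene')['color'][150:310,170:300]; b=viewer.camera('top')['color'][150:290,260:400]
f=lambda i:cv2.resize(i,(400,400),interpolation=cv2.INTER_CUBIC)
cv2.imwrite('pics/a2.png',np.hstack([f(a),f(b)])[:,:,::-1])
```

```text
[0.48614402 0.00278294 0.09889495] [-21.56558724 -16.58507625   3.46558492]
```

View pics/a2.png

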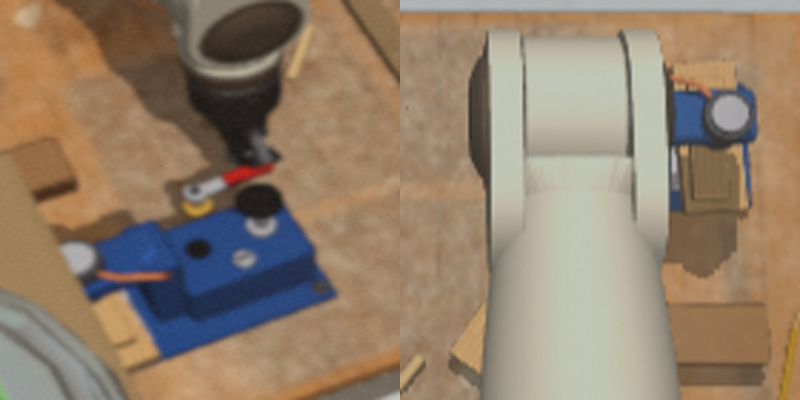

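The lever lies across the front, and the 27 N reading means it is against its stop. I'll back off, rise and move over the knob.

>>> {"name": "move_arm", "arguments": {"offset": [[0,-2,0],[0,-2,0],[0,0,-4],[0,0,-4],[0,0,-4]], "twist": [[0,0,0],[0,0,0],[0,0,0],[0,0,0],[0,0,0]], "grip": [0,0,0,0,0]}}

```text
time: 5.8
ee_pos: [0.4468, 0.0033, 0.2208]
tcp_rot: [180.0, -0.1, 90.0]
wrist_force: [0.6, -0.9, -0.1]
opening: -0.0001
grasp_force: 0.0
```

Run:
```python
from h import *
o=bot.get_obs(); print(o['ee_pos'],o['wrist_force'])
c=viewer.camera('scene')
hsv=cv2.cvtColor(c['color'],cv2.COLOR_RGB2HSV); m=np.zeros(hsv.shape[:2],bool); m[195:225,220:275]=1
red=m&((hsv[...,0]<6)|(hsv[...,0]>174))&(hsv[...,1]>170)&(hsv[...,2]>90)
P=np.array([atz(c,(x,y),.094) for y,x in np.argwhere(red)]); mu=P.mean(0); v=np.linalg.svd((P-mu)[:,:2])[2][0]
print(len(P),mu,np.degrees(np.arctan2(v[1],v[0])))
```

```text
[0.44675568 0.00327312 0.22077566] [ 0.61501157 -0.9405393  -0.14696827]
75 [ 5.06151499e-01 -1.86209158e-05  9.40000000e-02] -86.33763688686903
```

The lever reads about 1.5 rad, so it is closed. Now over the knob and down for the first stroke.

>>> {"name": "move_arm", "arguments": {"offset": [[-0.7,4.2,0],[-0.7,4.2,0],[-0.6,4,0],[0,0,2],[0,0,2]], "twist": [[0,0,0],[0,0,0],[0,0,0],[0,0,0],[0,0,0]], "grip": [0,0,0,0,0]}}

```text
time: 6.35
ee_pos: [0.5725, -0.0169, 0.1778]
tcp_rot: [-180.0, -0.1, 90.0]
wrist_force: [0.1, 0.2, 0.6]
opening: -0.0
grasp_force: 0.0
```

>>> {"name": "move_arm", "arguments": {"offset": [[0,0,1],[0,0,1.2],[0,0,1],[0,0,1],[0,0,0.3]], "twist": [[0,0,0],[0,0,0],[0,0,0],[0,0,0],[0,0,0]], "grip": [0,0,0,0,0]}}

```text
time: 6.85
ee_pos: [0.571, -0.0168, 0.1361]
tcp_rot: [179.8, -0.0, 90.0]
wrist_force: [-5.3, 0.8, 12.6]
opening: 0.0002
grasp_force: 6.0
```

>>> {"name": "move_arm", "arguments": {"offset": [[0,0,0.2],[0,0,0.1]], "twist": [[0,0,0],[0,0,0]], "grip": [0,0]}}

```text
time: 7.05
ee_pos: [0.5712, -0.0168, 0.1348]
tcp_rot: [179.8, -0.0, 90.0]
wrist_force: [-9.3, -0.3, 24.1]
opening: 0.0003
grasp_force: 12.2
```

Bottom reached. Now full cycles: up 4.4 cm, dwell, down 4.4 cm.

>>> {"name": "move_arm", "arguments": {"offset": [[0,0,-1.4],[0,0,-1.5],[0,0,-1.5],[0,0,0],[0,0,0]], "twist": [[0,0,0],[0,0,0],[0,0,0],[0,0,0],[0,0,0]], "grip": [0,0,0,0,0]}}

```text
time: 7.55
ee_pos: [0.5708, -0.0171, 0.1754]
tcp_rot: [180.0, -0.0, 90.0]
wrist_force: [-1.1, -0.1, -0.0]
opening: -0.0001
grasp_force: 0.0
```

>>> {"name": "move_arm", "arguments": {"offset": [[0,0,1.2],[0,0,1.2],[0,0,1],[0,0,1],[0,0,0]], "twist": [[0,0,0],[0,0,0],[0,0,0],[0,0,0],[0,0,0]], "grip": [0,0,0,0,0]}}

```text
time: 8.05
ee_pos: [0.5714, -0.0172, 0.1347]
tcp_rot: [179.7, 0.0, 90.0]
wrist_force: [-6.9, 0.2, 32.4]
opening: -0.0
grasp_force: 16.2
```

>>> {"name": "move_arm", "arguments": {"offset": [[0,0,-1.4],[0,0,-1.5],[0,0,-1.5],[0,0,0],[0,0,0]], "twist": [[0,0,0],[0,0,0],[0,0,0],[0,0,0],[0,0,0]], "grip": [0,0,0,0,0]}}

```text
time: 8.55
ee_pos: [0.5707, -0.0172, 0.1749]
tcp_rot: [-180.0, -0.0, 90.0]
wrist_force: [-0.6, 0.6, -0.1]
opening: -0.0002
grasp_force: 0.0
```

Run:
```python
from h import *
o=bot.get_obs(); print(o['time'],o['ee_pos'],o['wrist_force'])
a=viewer.camera('scene')['color'][180:310,170:300]
cv2.imwrite('pics/a3.png',cv2.resize(a,(520,520),interpolation=cv2.INTER_CUBIC)[:,:,::-1])
```

```text
8.55 [ 0.57067707 -0.0171625   0.17490423] [-0.56773919  0.59018678 -0.11865293]
```

View pics/a3.png

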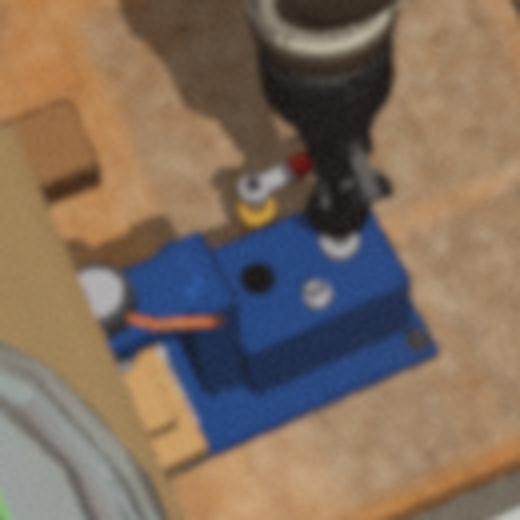

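The plunger is up and the bezel at (257,277) is still black. The lever is still closed. More strokes are needed; the down target goes slightly less deep to keep the force moderate.

>>> {"name": "move_arm", "arguments": {"offset": [[0,0,1.2],[0,0,1.2],[0,0,1],[0,0,0.9],[0,0,0]], "twist": [[0,0,0],[0,0,0],[0,0,0],[0,0,0],[0,0,0]], "grip": [0,0,0,0,0]}}

```text
time: 9.1
ee_pos: [0.5711, -0.0172, 0.1348]
tcp_rot: [179.8, 0.0, 90.0]
wrist_force: [-6.3, 0.4, 25.0]
opening: -0.0002
grasp_force: 12.7
```

>>> {"name": "move_arm", "arguments": {"offset": [[0,0,-1.4],[0,0,-1.5],[0,0,-1.4],[0,0,0],[0,0,0]], "twist": [[0,0,0],[0,0,0],[0,0,0],[0,0,0],[0,0,0]], "grip": [0,0,0,0,0]}}

```text
time: 9.6
ee_pos: [0.5707, -0.0172, 0.175]
tcp_rot: [-180.0, 0.0, 90.0]
wrist_force: [-0.4, -0.2, -0.5]
opening: 0.0002
grasp_force: 0.0
```

>>> {"name": "move_arm", "arguments": {"offset": [[0,0,1.2],[0,0,1.2],[0,0,1],[0,0,0.9],[0,0,0]], "twist": [[0,0,0],[0,0,0],[0,0,0],[0,0,0],[0,0,0]], "grip": [0,0,0,0,0]}}

```text
time: 10.1
ee_pos: [0.5713, -0.0172, 0.1348]
tcp_rot: [179.7, 0.0, 90.0]
wrist_force: [-3.8, -0.3, 25.9]
opening: -0.0001
grasp_force: 13.0
```

>>> {"name": "move_arm", "arguments": {"offset": [[0,0,-1.4],[0,0,-1.5],[0,0,-1.4],[0,0,0],[0,0,0]], "twist": [[0,0,0],[0,0,0],[0,0,0],[0,0,0],[0,0,0]], "grip": [0,0,0,0,0]}}

```text
time: 10.6
ee_pos: [0.5703, -0.0172, 0.1742]
tcp_rot: [-179.9, -0.0, 90.0]
wrist_force: [0.6, -0.1, -0.4]
opening: 0.0001
grasp_force: 0.0
```

Run:
```python
from h import *
c=viewer.camera('scene'); a=c['color'][180:310,170:300]
print([ (np.round(r['p'],2),np.round(r['position'])) for r in finder.pinpoint(c,'pin_top')[:2]], c['color'][246:252,232:238].mean((0,1)))
cv2.imwrite('pics/a4.png',cv2.resize(a,(520,520),interpolation=cv2.INTER_CUBIC)[:,:,::-1])
```

```text
[(np.float64(0.61), array([232., 242.]))] [36.16666667 74.47222222 47.13888889]
```

View pics/a4.png

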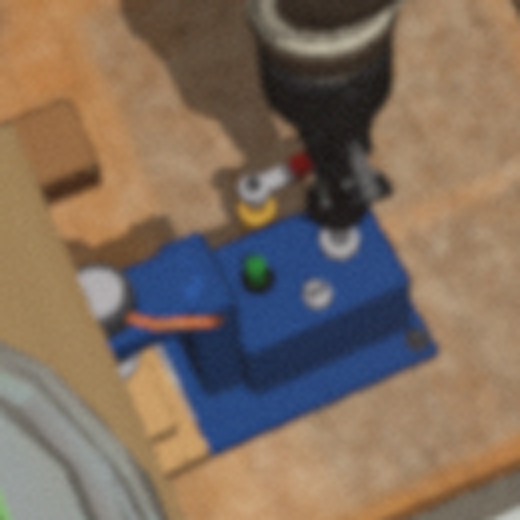

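The green pin now shows above the bezel at (257,267). I'll add two more strokes to be sure, then retreat and compare.

>>> {"name": "move_arm", "arguments": {"offset": [[0,0,1.2],[0,0,1.2],[0,0,1],[0,0,0.9],[0,0,0]], "twist": [[0,0,0],[0,0,0],[0,0,0],[0,0,0],[0,0,0]], "grip": [0,0,0,0,0]}}

```text
time: 11.2
ee_pos: [0.571, -0.0171, 0.1349]
tcp_rot: [179.8, 0.0, 90.0]
wrist_force: [-5.7, 1.3, 24.8]
opening: 0.0001
grasp_force: 12.4
```

>>> {"name": "move_arm", "arguments": {"offset": [[0,0,-1.4],[0,0,-1.5],[0,0,-1.4],[0,0,0],[0,0,0]], "twist": [[0,0,0],[0,0,0],[0,0,0],[0,0,0],[0,0,0]], "grip": [0,0,0,0,0]}}

```text
time: 11.7
ee_pos: [0.5704, -0.0172, 0.1744]
tcp_rot: [-179.9, -0.0, 90.0]
wrist_force: [-0.9, 0.8, -0.2]
opening: 0.0
grasp_force: 0.0
```

>>> {"name": "move_arm", "arguments": {"offset": [[0,0,1.2],[0,0,1.2],[0,0,1],[0,0,0.9],[0,0,0]], "twist": [[0,0,0],[0,0,0],[0,0,0],[0,0,0],[0,0,0]], "grip": [0,0,0,0,0]}}

```text
time: 12.2
ee_pos: [0.5711, -0.0171, 0.1348]
tcp_rot: [179.8, 0.0, 90.0]
wrist_force: [-6.5, 0.2, 27.8]
opening: -0.0002
grasp_force: 13.6
```

>>> {"name": "move_arm", "arguments": {"offset": [[0,0,-1.5],[0,0,-1.5],[0,0,-3],[0,0,-4],[0,0,-4]], "twist": [[0,0,0],[0,0,0],[0,0,0],[0,0,0],[0,0,0]], "grip": [0,0,0,0,0]}}

```text
time: 12.7
ee_pos: [0.5699, -0.0171, 0.2716]
tcp_rot: [-179.8, -0.0, 90.0]
wrist_force: [0.7, -0.1, -0.4]
opening: -0.0004
grasp_force: 0.0
```

>>> {"name": "move_arm", "arguments": {"offset": [[0,-5,0],[0,-5,0],[0,-5,0],[0,-5,0],[0,0,0]], "twist": [[0,0,0],[0,0,0],[0,0,0],[0,0,0],[0,0,0]], "grip": [0,0,0,0,0]}}

```text
time: 13.2
ee_pos: [0.3659, -0.0171, 0.2724]
tcp_rot: [180.0, 0.0, 90.0]
wrist_force: [1.2, 0.8, 0.2]
opening: -0.0001
grasp_force: 0.0
```

Run:
```python
from h import *
c=viewer.camera('scene'); a=c['color'][180:310,170:300]
r=finder.pinpoint(c,'pin_top')
hsv=cv2.cvtColor(c['color'],cv2.COLOR_RGB2HSV)[235:256,225:245]
g=np.argwhere((hsv[...,0]>45)&(hsv[...,0]<80)&(hsv[...,1]>120))+[235,225]
print(len(g),g.min(0),g.max(0),r[:1])
for z in(.090,.100,.106): print(z, atz(c,r[0]['position'],z).round(4))
P=np.array([dep(c,(x,y)) for y,x in g]); print('pin depth',P[:,2].round(3))
K=np.array([dep(c,(x,y)) for y in range(220,246) for x in range(242,268)]); K=K[(K[:,2]>.1)&(K[:,2]<.16)]
print('knob z',np.percentile(K[:,2],[50,80,95]).round(4))
cv2.imwrite('pics/a5.png',cv2.resize(a,(520,520),interpolation=cv2.INTER_CUBIC)[:,:,::-1])
```

```text
26 [244 231] [250 236] [{'position': [234.8, 243.8], 'p': 0.53}]
0.09 [ 0.5573 -0.0652  0.09  ]
0.1 [ 0.5625 -0.0667  0.1   ]
0.106 [ 0.5656 -0.0677  0.106 ]
pin depth [0.104 0.103 0.108 0.106 0.107 0.106 0.111 0.109 0.109 0.106 0.103 0.106
 0.106 0.106 0.105 0.104 0.094 0.105 0.104 0.103 0.101 0.105 0.099 0.102
 0.095 0.097]
knob z [0.1467 0.1492 0.1508]
```

View pics/a5.png

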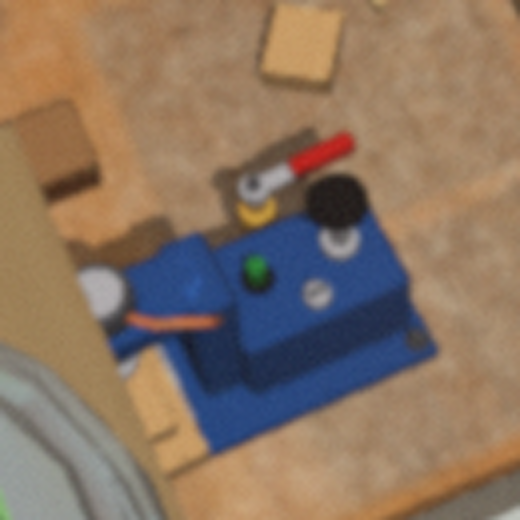

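The pin is out at z ≈ 0.106 (green at (257,267), unchanged after the two extra strokes). The knob is up and the lever is closed across the front. Handing in.

```bash
python3 -c "
from workcell import bot
print(bot.job_done())"
```

```text
the job is handed in; nothing more can be done
None
```

I closed the valve lever to its stop and pumped six full strokes; the last picture shows the green pin fully out (about z 0.106 m), the plunger up and the arm clear, and I handed the job in at about 13 s; no verdict came back, and I did not measure the ram force or the bystanders' positions.

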